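Draw the slide rack out of its staining jar to dry

TASK

The slides in the open blue staining jar are ready to dry. Draw the white slide rack by its grip straight up out of the narrow jar, so that the light jar stays standing where it is and is neither tipped, carried up nor dragged along, then set the rack down upright on the dark drying mat, inside its rim, and let go only once it rests there. Leave the two lidded jars standing as they are.

Things in the scene. Friction and masses are not known exactly. Their poses are not given: they have to be found in the camera images.
- slide_rack: white rack with 6 glass slides, 0.1 kg, in the blue jar. Origin: centre of its underside, z up. Frame 36 (x) x 57 (y) x 82 mm high; a 20 x 5 mm stem carries the grip, an upright tab 28 mm along x, 12 mm thick along y, 104 to 136 mm above the origin; pinch it from above, fingers closing along y. Play in the jar 1.5 mm a side along x, 2 mm along y
- blue_jar: free-standing blue plastic staining jar, about 45 g, empty, open, 44 (x) x 66 (y) x 88 mm, 49 x 71 mm over its lip; origin: centre of its underside, z up; inside 39 x 61 mm, floor 3 mm thick, on which the rack stands (grip 107 to 139 mm above the worktop); the rack must rise 85 mm to clear the rim
- green_jar: free-standing green plastic staining jar, about 120 g, 44 (x) x 66 (y) x 88 mm, 49 x 71 mm over its lip; origin: centre of its underside, z up; a shut lid, 52 x 74 mm, with a low grip bar makes it 102 mm high; a bystander
- yellow_jar: free-standing yellow plastic staining jar, about 120 g, 44 (x) x 66 (y) x 88 mm, 49 x 71 mm over its lip; origin: centre of its underside, z up; a shut lid, 52 x 74 mm, with a low grip bar makes it 102 mm high; a bystander
- drying_mat: dark grey rubbery drying mat fixed to the worktop, 180 mm along its x, 130 mm along its y; origin at the centre of its underside, z up. Things stand on its ribs, 8 mm above the worktop; a rim 6 mm wide and 13 mm high runs round it, leaving 168 x 118 mm inside

How it is judged:
On the way:
1. the rack is drawn clear above the rim of the blue jar, held by the fingers, with the jar still standing on the worktop (z of slide_rack in the frame of blue_jar above 0.089 m and contact force between the fingers and slide_rack above 0.5 N and height (world z) of blue_jar below 0.005 m and angle between blue_jar's own z axis and vertical below 0.08 rad), for 0.1 s.
At the end, for the whole second after the job is handed in: the rack stands still and flat on the mat's ribs inside the rim (underside 6 to 11 mm up, tilt under 0.05 rad, centre within 70 mm along and 45 mm across of the mat's centre); all jars stand upright (tilt under 0.08 rad), the blue one within 12 mm and the lidded ones within 25 mm of their start (z of slide_rack in the frame of drying_mat between 0.006 and 0.011 m and x of slide_rack in the frame of drying_mat between -0.07 and 0.07 m and y of slide_rack in the frame of drying_mat between -0.045 and 0.045 m and angle between slide_rack's own z axis and vertical below 0.05 rad and linear speed of slide_rack below 0.02 m/s and distance of blue_jar from where it was at the start of the episode below 0.012 m and angle between each of blue_jar, green_jar, yellow_jar's own z axis and vertical below 0.08 rad and distance of each of green_jar, yellow_jar from where it was at the start of the episode below 0.025 m); the robot touches nothing.
It fails at once if the blue jar tips more than 0.17 rad (angle between blue_jar's own z axis and vertical above 0.17 rad).
It fails at once if the blue jar is carried up more than 12 mm off the worktop (height (world z) of blue_jar above 0.012 m).
It fails at once if the blue jar is dragged more than 20 mm (distance of blue_jar from where it was at the start of the episode above 0.02 m).
It fails at once if the rack is let go in the air, its underside more than 4 mm above the mat's ribs (height (world z) of slide_rack above 0.012 m and contact force between anything else and slide_rack below 0.01 N).
It fails at once if a lidded jar is knocked over (angle between any of green_jar, yellow_jar's own z axis and vertical above 0.4 rad).
It also fails if it takes over 48 s, if anything falls off the work surface, if the arm or the gripper's body presses on something with over 40 N, if the wrist force passes 120 N, or if a joint passes its speed limit or range.

ROBOT

A 7-joint arm with a two-finger parallel gripper is mounted at the origin on a cart in front of the work surface, level with it; the furniture and walls round the work are solid. World frame = base frame: x ahead of the robot, y to its left, z up, the work surface at z = 0. Lengths are in m, angles in rad, forces in N, time in s.
With the tool pointing down it reaches from about 0.375 to 0.925 m from the base axis. Payload 3.1 kg.
Tool frame: the origin (TCP) lies between the finger pads; the fingertips stand 19 mm ahead of it and the grasp point (between the pads) is the TCP; z points along the fingers, y is the direction in which the jaws open and shut (so a half turn about z gives the same grasp; the last joint's range is limited). The gripper opens to 85 mm and grips with 20 to 120 N. Pads are 22 mm wide; open, the fingers measure 114 mm over their backs; the gripper's body (76 mm by 85 mm) begins 54 mm behind the grasp point. The pads swing forward as they close: fully open they stand 13 mm farther back than shut.
Start: joints at [-1.436, 0.383, 0.044, 1.598, -0.018, 1.161, -0.05], TCP at [0.15, 0.632, 0.25] pointing down, gripper open.
Joint ranges: [-2.61, 2.61], [-0.41, 2.15], [-1.48, 1.57], [0, 2.5], [-1.57, 4.71], [0.05, 1.97], [-2.85, 2.85]. Speed limits (rad/s): [2.79, 2.79, 3.14, 3.14, 3.14, 3.14, 3.14].

INTERFACE

Orientations are given as a unit quaternion [x, y, z, w].
In Python, from bench import move_ptp, movel, move_j, move_gripper, pause, inverse_kinematics, read_camera, camera_params, MotionError, sign_off, look_for, tip_of, read_time_s, read_qpos, read_joint_vel, read_effort, read_eef_pos, read_tcp_rot, read_ft_force, read_ft_torque, read_finger_gap gives the robot as it stands. Calls block until the motion is done:
- move_ptp(position, orientation): joint-space move of the TCP to a pose.
- movel(position, orientation=None, speed=0.15): straight line of the TCP; orientation=None keeps the orientation; speed is the mean speed in m/s.
- move_j(angles): joint-space move.
- move_gripper(opening, effort=None): finger opening in m; effort is the grip in N (None keeps the last); returns when the fingers have stopped.
- pause(seconds).
- inverse_kinematics(position, orientation): joint angles nearest the present ones, or None.
- read_camera(name): name is "scene" or "side" or "wrist"; returns the picture (384x512x3 uint8, red, green, blue); there is no depth.
- camera_params(name): a dict with "K" (3x3 intrinsics, pixels), "camera_from_world" (4x4, takes a point from world to camera coordinates). Camera axes: x right, y down, z forward; pixel columns grow to the right and rows downward; lengths in m; the calibration is good to about 2 mm. A picture is of the moment at which its call begins: read the wrist's pose just before it. camera_params takes no time and is no camera call; for the wrist camera it gives the pose at the moment of the call.
A pose or a line that the arm cannot do raises MotionError and nothing moves.
- sign_off(): hands the job in, once; it reports no verdict.
Trained networks look in the newest picture that a camera, given by its name, has taken for a name from the list of things; names that differ only in an ending like _2 or _b are one class to them, and where a whole thing is asked for, a point or a joint stands for the part that bears it (a point fixed in the world has none). Each returns a list of dicts, best first, with "confidence" (0 to 1); they miss things now and then, are a little off and sometimes report something else, mostly with a low value. They report only what shows in the picture. A call takes as long as a camera call.
- look_for(camera, name): "at" ([column, row] in pixels, amid what is visible of it).
- tip_of(camera, name): "at" ([column, row] in pixels: a listed point, or the origin of a listed thing).
Readings, each from a call of its own:
- read_time_s(): time.
- read_qpos(): joint angles.
- read_joint_vel(): joint speeds.
- read_effort(): joint torques, N m.
- read_eef_pos(): TCP position.
- read_tcp_rot(): TCP orientation.
- read_ft_force(): force on the tool from outside, world axes, zero at the start.
- read_ft_torque(): the same for the moment, N m.
- read_finger_gap(): finger opening in m.
Only numpy, scipy, OpenCV 4.12 (cv2) and the standard library are available. Lean on these libraries where they do the work, as an engineer would, in place of code of your own. Each camera call takes 0.05 s, during which the arm holds its last target.

## Working session

There is one attempt and no reset: what is moved stays moved. The work goes in short steps, each a Python script; the robot and the scene stay as the last script left them, time stands still between calls to the robot, and variables do not carry over. Pictures are saved under pics/ and viewed, and the job is handed in when it is done.

```bash
mkdir -p pics; cat > h.py <<'E'
import numpy as np, cv2
from bench import *
def save(n,f):
    im=read_camera(n); cv2.imwrite('pics/'+f,cv2.cvtColor(im,cv2.COLOR_RGB2BGR)); return im
def ray(P,uv):
    K=np.array(P['K']);T=np.array(P['camera_from_world']);R=T[:3,:3]
    return -R.T@T[:3,3], R.T@np.linalg.inv(K)@np.array([uv[0],uv[1],1.])
def onz(P,uv,z):
    c,d=ray(P,uv); return c+d*(z-c[2])/d[2]
def proj(P,p):
    T=np.array(P['camera_from_world']);q=np.array(P['K'])@(T[:3,:3]@np.array(p)+T[:3,3]);return q[:2]/q[2]
E
python3 - <<'E'
from h import *
print(read_tcp_rot(),read_eef_pos(),read_time_s(),read_finger_gap())
for n in ['scene','side','wrist']:
    save(n,n+'1.png'); P=camera_params(n); print(n,np.round(ray(P,(256,192)),3))
    for o in ['slide_rack','blue_jar','green_jar','yellow_jar','drying_mat']:
        print(o,[(np.round(d['at']),round(d['confidence'],2)) for d in look_for(n,o)],[(np.round(d['at'],1),round(d['confidence'],2),np.round(onz(P,d['at'],0.0),3)) for d in tip_of(n,o)])
E
```

```text
[ 1.16099348e-01  9.93236732e-01 -1.31338838e-03 -9.94892128e-05] [0.1497194  0.63159979 0.24887764] 0.0 0.08511356577214761
scene [[ 0.121 -0.798  0.442]
 [ 0.44   0.789 -0.428]]
slide_rack [(array([218., 160.]), 0.88)] []
blue_jar [(array([218., 190.]), 0.65)] [(array([217.1, 206.7]), 0.9, array([ 0.462, -0.007,  0.   ])), (array([295. , 207.5]), 0.17, array([ 0.614, -0.095,  0.   ]))]
green_jar [(array([226., 157.]), 0.55)] [(array([218.6, 182.1]), 0.9, array([0.522, 0.116, 0.   ]))]
yellow_jar [(array([294., 189.]), 0.8)] [(array([295.9, 206.9]), 0.6, array([ 0.617, -0.093,  0.   ]))]
drying_mat [(array([318., 246.]), 0.9)] [(array([324.9, 245.8]), 0.57, array([ 0.575, -0.255,  0.   ]))]
side [[ 0.304  0.67   0.35 ]
 [ 0.269 -0.899 -0.345]]
slide_rack [(array([280., 185.]), 0.85), (array([280., 219.]), 0.4)] []
blue_jar [(array([278., 218.]), 0.83)] [(array([279.5, 236.2]), 0.61, array([ 0.459, -0.016,  0.   ])), (array([227.7, 261. ]), 0.36, array([0.522, 0.106, 0.   ]))]
green_jar [(array([226., 237.]), 0.81)] [(array([228. , 261.4]), 0.97, array([0.521, 0.107, 0.   ]))]
yellow_jar [(array([225., 185.]), 0.76), (array([282., 182.]), 0.28)] [(array([226.6, 208. ]), 0.72, array([ 0.609, -0.117,  0.   ]))]
drying_mat [(array([259., 187.]), 0.87)] [(array([261.6, 188.9]), 0.58, array([ 0.57 , -0.269,  0.   ]))]
wrist [[ 0.079  0.649  0.374]
 [ 0.294 -0.077 -0.953]]
slide_rack [] []
blue_jar [] []
green_jar [] []
yellow_jar [] []
drying_mat [] []
```

View pics/scene1.png

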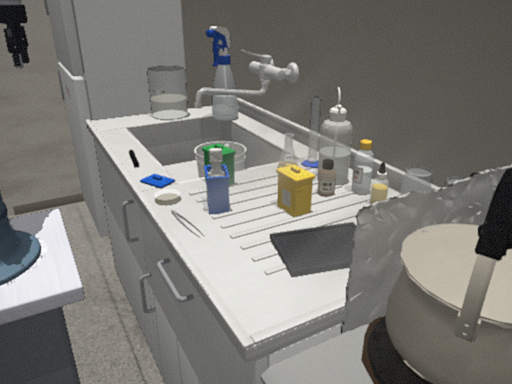

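View pics/side1.png

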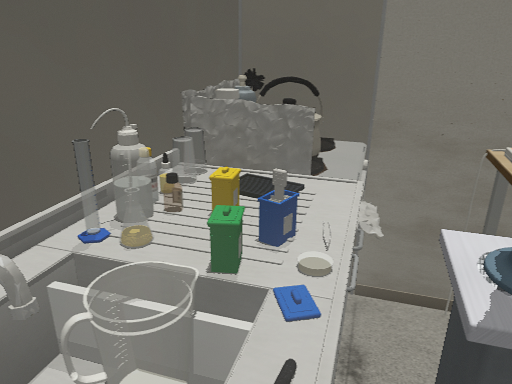

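```bash
python3 - <<'E'
from h import *
q0=read_tcp_rot()
# yaw reference: tool down with jaws along world y
q=[0,1,0,0] 
movel([0.12,0.45,0.36],speed=0.25)
move_ptp([0.41,-0.02,0.36],[0,1,0,0])
print(read_qpos(),read_eef_pos(),read_time_s())
n='wrist';P=camera_params(n);save(n,'wrist2.png');print(np.round(ray(P,(256,192)),3))
for o,z in [('slide_rack',0.003),('blue_jar',0),('yellow_jar',0),('drying_mat',0)]:
    print(o,[(np.round(d['at']),round(d['confidence'],2)) for d in look_for(n,o)],[(np.round(d['at'],1),round(d['confidence'],2),np.round(onz(P,d['at'],z),3)) for d in tip_of(n,o)])
E
```

```text
[-1.13091914 -0.39821433  0.85164696  2.0130702   0.30082489  1.40618901
  1.20226322] [ 0.41007679 -0.01886004  0.3601833 ] 4.65
[[ 0.337 -0.019  0.484]
 [ 0.304 -0.007 -0.953]]
slide_rack [(array([265., 192.]), 0.75)] [(array([264.4, 175.2]), 0.56, array([ 0.463, -0.01 ,  0.003]))]
blue_jar [(array([272., 178.]), 0.67)] [(array([262.4, 174.2]), 0.79, array([ 0.462, -0.013,  0.   ]))]
yellow_jar [(array([205., 271.]), 0.92)] [(array([212.5, 253.7]), 0.67, array([ 0.598, -0.094,  0.   ])), (array([266.3, 175.3]), 0.58, array([ 0.464, -0.007,  0.   ]))]
drying_mat [(array([ 98., 225.]), 0.62)] [(array([108.9, 235.6]), 0.86, array([ 0.566, -0.262,  0.   ]))]
```

View pics/wrist2.png

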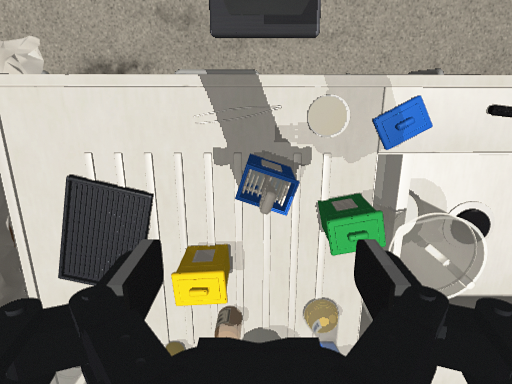

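```bash
python3 - <<'E'
import cv2
im=cv2.imread('pics/wrist2.png')
cv2.imwrite('pics/z.png',cv2.resize(im[140:230,220:320],None,fx=6,fy=6,interpolation=cv2.INTER_CUBIC))
cv2.imwrite('pics/zm.png',cv2.resize(im[165:300,40:240],None,fx=4,fy=4,interpolation=cv2.INTER_CUBIC))
E
```

```text
(no output)
```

View pics/z.png

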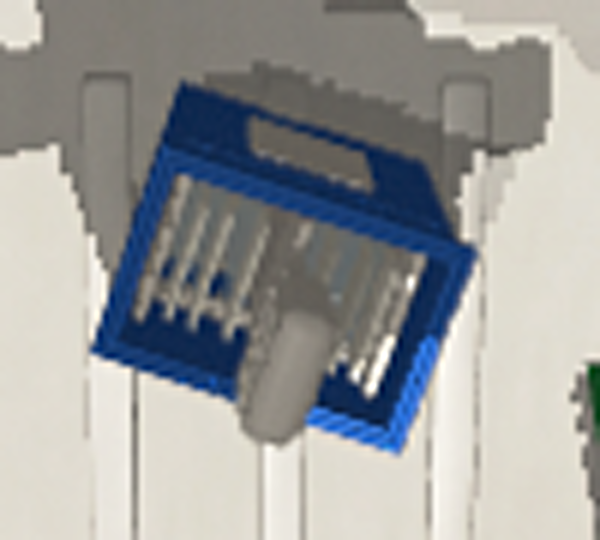

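View pics/zm.png

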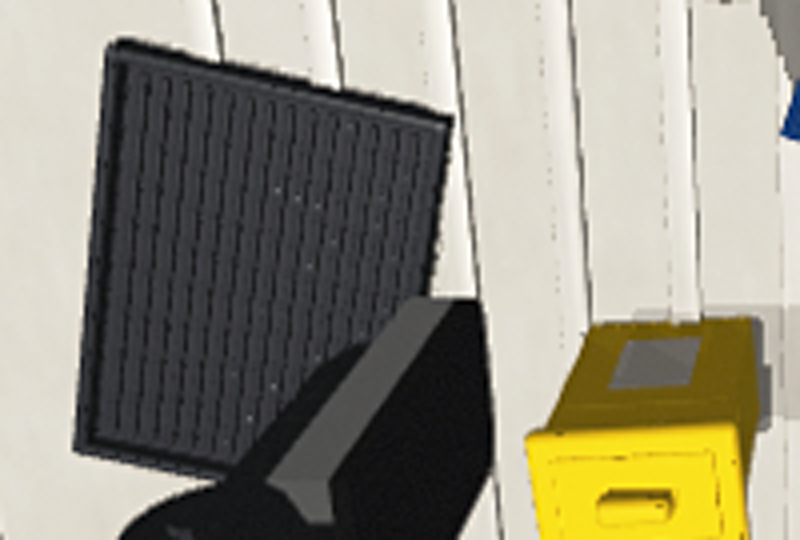

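```bash
python3 - <<'E'
from h import *
P=camera_params('wrist')
A=lambda u,v,f,ou,ov,z: onz(P,((u+.5)/f-.5+ou,(v+.5)/f-.5+ov),z)[:2]
j=[A(u,v,6,220,140,.088) for u,v in [(168,150),(475,250),(400,452),(93,352)]]
print(np.round(j,4),np.mean(j,0))
for a,b in [(0,1),(3,2),(0,3),(1,2)]:
    d=j[b]-j[a];print(np.linalg.norm(d),np.degrees(np.arctan2(d[1],d[0])))
t=[A(u,v,6,220,140,.139) for u,v in [(308,312),(265,440)]];print('tab',t,np.mean(t,0))
m=[A(u,v,4,40,165,.013) for u,v in [(112,42),(453,118),(78,450)]]
print(np.round(m,4));
for k in (1,2):
    d=m[k]-m[0];print(np.linalg.norm(d),np.degrees(np.arctan2(d[1],d[0])))
print('matc',(m[1]+m[2])/2)
E
```

```text
[[ 0.427  -0.0333]
 [ 0.4485  0.0312]
 [ 0.4941  0.0165]
 [ 0.4712 -0.0497]] [ 0.46019588 -0.00883887]
0.06797963790680624 71.58031367469877
0.07008620358155739 70.98274667438737
0.04720068520702203 -20.33038749789052
0.047908314172498814 -17.78702264199042
tab [array([ 0.44603644, -0.00593119]), array([ 0.47140824, -0.01374407])] [ 0.45872234 -0.00983763]
[[ 0.4606 -0.305 ]
 [ 0.4903 -0.1803]
 [ 0.6341 -0.3475]]
0.12824770342483047 76.60993093196798
0.17862074883279233 -13.747722711407716
matc [ 0.56218994 -0.26386741]
```

```bash
cat >> h.py <<'E'
from scipy.spatial.transform import Rotation as Ro
def down(deg): return (Ro.from_euler('z',deg,degrees=True)*Ro.from_quat([0,1,0,0])).as_quat()
E
python3 - <<'E'
from h import *
move_ptp([0.459,-0.009,0.22],down(-18.9))
pause(.3)
print(np.round(read_qpos(),3),read_eef_pos(),Ro.from_quat(read_tcp_rot()).as_matrix()[:,1],read_time_s(),read_ft_force())
n='wrist';P=camera_params(n);save(n,'wrist3.png')
print(proj(P,[0.459,-0.009,0.139]),proj(P,[0.459,-0.009,0.22]))
for o,z in [('slide_rack',0.003),('blue_jar',0)]:
    print(o,[(np.round(d['at']),round(d['confidence'],2)) for d in look_for(n,o)],[(np.round(d['at'],1),round(d['confidence'],2),np.round(onz(P,d['at'],z),3)) for d in tip_of(n,o)])
E
```

```text
[-1.257  0.053  1.244  2.109 -0.062  1.015  1.261] [ 0.45967795 -0.0086217   0.2209603 ] [0.32336017 0.94627022 0.00329715] 6.0417 [-0.43665374  0.7067508   0.82194101]
[257.91678203 202.06184336] [258.32910978 264.82750818]
slide_rack [(array([258., 180.]), 0.86)] [(array([256.3, 164.5]), 0.94, array([ 0.464, -0.012,  0.003]))]
blue_jar [(array([257., 160.]), 0.91)] [(array([261.2, 161.5]), 0.95, array([ 0.463, -0.006,  0.   ]))]
```

View pics/wrist3.png

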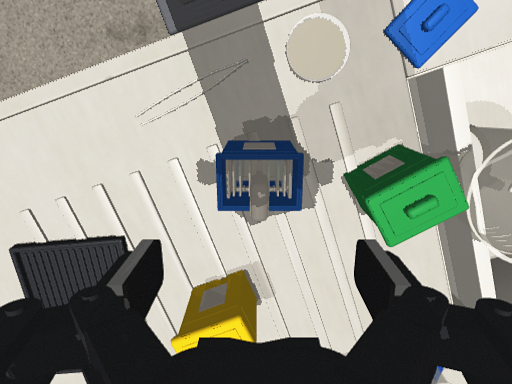

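```bash
python3 - <<'E'
import cv2
im=cv2.imread('pics/wrist3.png')
cv2.imwrite('pics/z3.png',cv2.resize(im[130:230,205:315],None,fx=6,fy=6,interpolation=cv2.INTER_CUBIC))
E
```

```text
(no output)
```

View pics/z3.png

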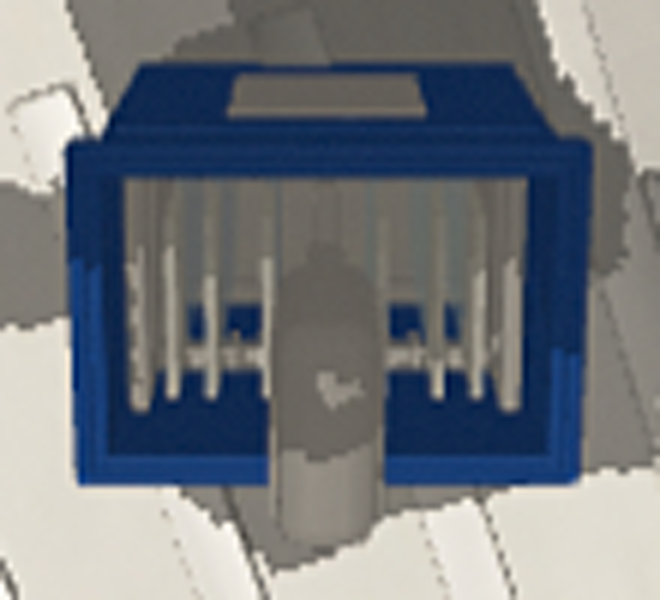

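```bash
python3 - <<'E'
from h import *
P=camera_params('wrist');T=read_eef_pos();R=Ro.from_quat(read_tcp_rot()).as_matrix()
A=lambda u,v,z: onz(P,((u+.5)/6-.5+205,(v+.5)/6-.5+130),z)
for p in [A(329,142,.088),A(330,485,.088),A(68,145,.088),A(590,145,.088),A(80,485,.088),A(580,485,.088),A(327,545,.139),A(327,290,.139)]:
    print(np.round(p,4),np.round(R.T@(p-T),4))
print(T)
E
```

```text
[ 0.4364 -0.0008  0.088 ] [0.0241 0.0003 0.1322]
[ 0.4825 -0.0163  0.088 ] [-0.0246  0.0005  0.1322]
[ 0.4256 -0.0337  0.088 ] [ 0.0236 -0.0344  0.1321]
[0.448 0.032 0.088] [0.0237 0.035  0.1322]
[ 0.4712 -0.0494  0.088 ] [-0.0246 -0.0345  0.1321]
[0.4938 0.0168 0.088 ] [-0.0246  0.0355  0.1322]
[ 0.4707 -0.0129  0.139 ] [-0.0123 -0.0001  0.0812]
[ 0.4425 -0.0033  0.139 ] [ 0.0175 -0.0001  0.0812]
[ 0.45904999 -0.00889626  0.22016936]
```

```bash
python3 - <<'E'
from h import *
q=down(-18.9)
movel([0.4592,-0.0088,0.126],q,speed=0.06)
move_gripper(0.03,25)
pause(.2);print(read_eef_pos(),read_ft_force(),read_finger_gap(),read_time_s())
save('wrist','w4.png')
move_gripper(0.0,25)
pause(.2);print(read_eef_pos(),read_ft_force(),read_finger_gap(),read_time_s())
P=camera_params('wrist');save('wrist','w5.png')
E
python3 - <<'E'
import cv2,numpy as np
a=[cv2.imread(f'pics/w{k}.png')[90:290,130:390] for k in (4,5)]
cv2.imwrite('pics/w45.png',cv2.resize(np.hstack(a),None,fx=1.5,fy=1.5))
E
```

```text
[ 0.45920708 -0.00881986  0.12599085] [-0.41700645 -0.59361535 -0.04155014] 0.029929279568800593 8.7833
[ 0.45907487 -0.00879049  0.12592428] [-0.31061232  0.5448893  -1.17557482] 0.011758759474891889 9.325
```

View pics/w45.png

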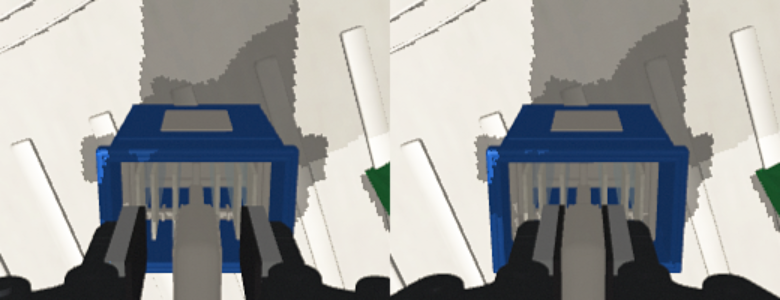

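The pads are closed on the tab with an 11.8 mm gap, and the jar hasn't moved in the picture. I'll lift in stages and check each one.

```bash
python3 - <<'E'
from h import *
q=down(-18.9)
F=[]
for dz in (0.01,0.03,0.05):
    movel([0.4592,-0.0088,0.126+dz],q,speed=0.04)
    print(dz,np.round(read_eef_pos(),4),np.round(read_ft_force(),2),np.round(read_ft_torque(),3),read_finger_gap())
save('wrist','w6.png');save('side','s6.png');print(read_time_s())
E
python3 - <<'E'
import cv2,numpy as np
a=cv2.imread('pics/w6.png')[60:300,100:400];b=cv2.resize(cv2.imread('pics/s6.png')[130:290,180:380],(300,240))
cv2.imwrite('pics/v6.png',np.hstack([a,b]))
E
```

```text
0.01 [ 0.4595 -0.0087  0.1364] [ 0.31  0.11 -0.91] [-0.002  0.06  -0.043] 0.011588606891472656
0.03 [ 0.4592 -0.0086  0.1561] [-0.26 -0.17 -1.1 ] [0.014 0.039 0.019] 0.011857862675169504
0.05 [ 0.4592 -0.0086  0.1761] [ 0.01 -0.17 -1.23] [-0.034  0.006  0.045] 0.011792584747932778
11.175
```

View pics/v6.png

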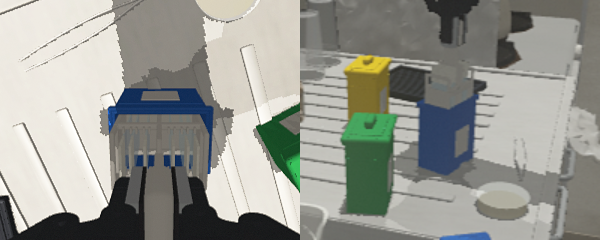

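The side view shows the jar still standing with the rack half out. The vertical force is about 1 N, which is the rack's weight alone, so I'll continue.

```bash
python3 - <<'E'
from h import *
q=down(-18.9)
movel([0.4592,-0.0088,0.22],q,speed=0.05)
movel([0.4592,-0.0088,0.25],q,speed=0.06)
pause(.3)
print(np.round(read_eef_pos(),4),np.round(read_ft_force(),2),read_finger_gap())
save('wrist','w7.png');save('side','s7.png');save('scene','c7.png');print(read_time_s())
P=camera_params('wrist')
for o in ['blue_jar','drying_mat']: print(o,[(np.round(d['at'],1),round(d['confidence'],2),np.round(onz(P,d['at'],0),3)) for d in tip_of('wrist',o)])
from bench import inverse_kinematics as ik
print(ik([0.565,-0.25,0.25],down(-18.9)),ik([0.565,-0.25,0.133],down(-18.9)))
E
python3 - <<'E'
import cv2,numpy as np
r=[cv2.imread(f'pics/{k}7.png') for k in 'wsc']
cv2.imwrite('pics/v7.png',np.hstack([cv2.resize(r[0],(400,300)),cv2.resize(r[1][100:290,160:413],(400,300))]))
E
```

```text
[ 0.459  -0.0089  0.2497] [-0.62  0.39 -1.2 ] 0.011292843935772151
13.3083
blue_jar [(array([258.2, 157.1]), 0.56, array([ 0.462, -0.011,  0.   ]))]
drying_mat [(array([104.9, 288.8]), 0.67, array([ 0.564, -0.26 ,  0.   ]))]
[-0.53927698  0.64217072  1.26200114  1.71780046 -0.64055326  1.26887333
  2.11148776] [-0.46089946  0.76138186  1.13159919  1.8088754  -0.7775852   1.09751774
  2.19695952]
```

View pics/v7.png

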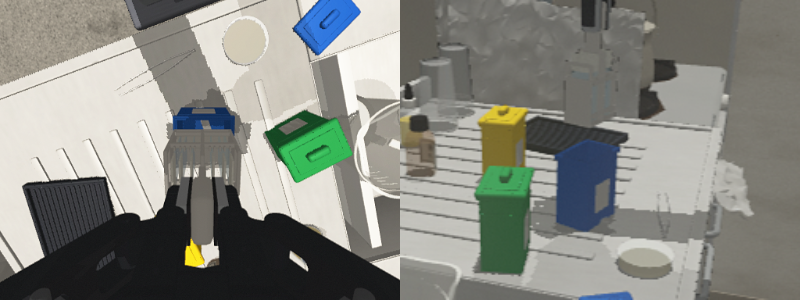

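View pics/c7.png

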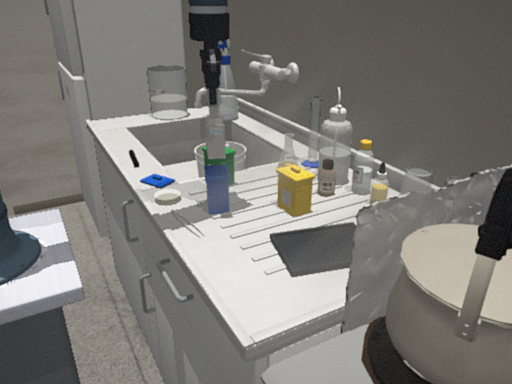

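```bash
python3 - <<'E'
from h import *
q=down(-18.9)
movel([0.566,-0.252,0.25],q,speed=0.12)
pause(.2)
print(np.round(read_eef_pos(),4),np.round(read_ft_force(),2),read_finger_gap())
movel([0.566,-0.252,0.16],q,speed=0.08)
pause(.2)
print(np.round(read_eef_pos(),4),np.round(read_ft_force(),2),np.round(read_ft_torque(),3),read_finger_gap())
save('wrist','w8.png');save('side','s8.png');save('scene','c8.png');print(read_time_s())
E
python3 - <<'E'
import cv2,numpy as np
r=[cv2.imread(f'pics/{k}8.png') for k in 'wsc']
cv2.imwrite('pics/v8.png',np.vstack([np.hstack([cv2.resize(r[0],(400,300)),cv2.resize(r[1][100:250,160:360],(400,300))]),cv2.resize(np.hstack([r[2][140:290,200:400],r[2][140:290,200:400]]),(800,300))]))
E
```

```text
[ 0.566  -0.2517  0.25  ] [-0.32  0.13 -0.92] 0.011502840969739027
[ 0.5663 -0.2521  0.1605] [ 0.46  0.26 -0.57] [-0.017 -0.021  0.007] 0.012126393014981146
17.6
```

View pics/v8.png

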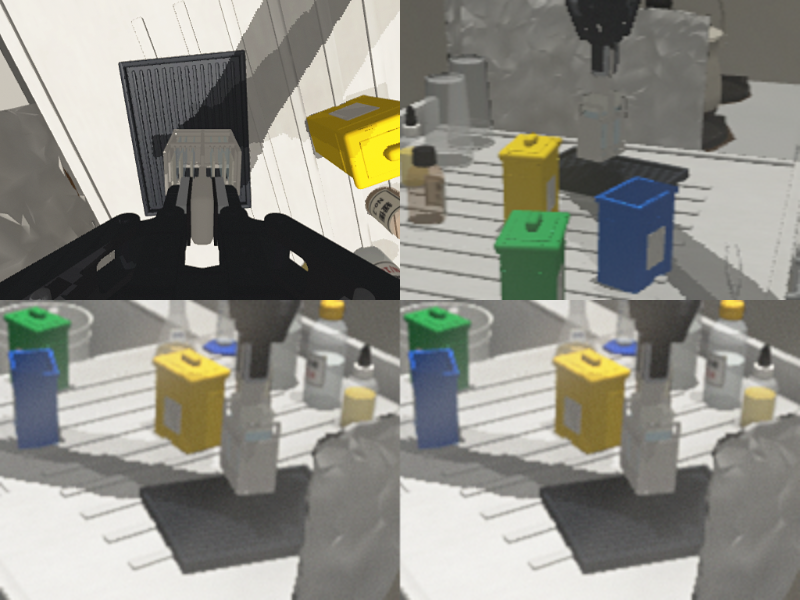

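```bash
python3 - <<'E'
from h import *
im=cv2.imread('pics/w8.png');P=camera_params('wrist')
a=np.radians(-13.6);ex=np.array([np.cos(a),np.sin(a),0]);ey=np.array([-ex[1],ex[0],0])
m=np.array([0.565,-0.263,0.013])
c=[proj(P,m+sx*.09*ex+sy*.065*ey) for sx,sy in [(-1,-1),(-1,1),(1,1),(1,-1)]]
cv2.polylines(im,[np.int32(np.round(c))],True,(0,0,255),1)
b=np.radians(-18.9);fx=np.array([np.cos(b),np.sin(b),0]);fy=np.array([-fx[1],fx[0],0])
r=np.array([.566,-.252,.037])
c=[proj(P,r+sx*.018*fx+sy*.0285*fy) for sx,sy in [(-1,-1),(-1,1),(1,1),(1,-1)]]
cv2.polylines(im,[np.int32(np.round(c))],True,(0,255,0),1)
cv2.imwrite('pics/o8.png',cv2.resize(im[40:300,120:360],None,fx=2.3,fy=2.3))
d=r-m;print(d@ex,d@ey)
E
```

```text
-0.0016146022435499453 0.01092671311946661
```

View pics/o8.png

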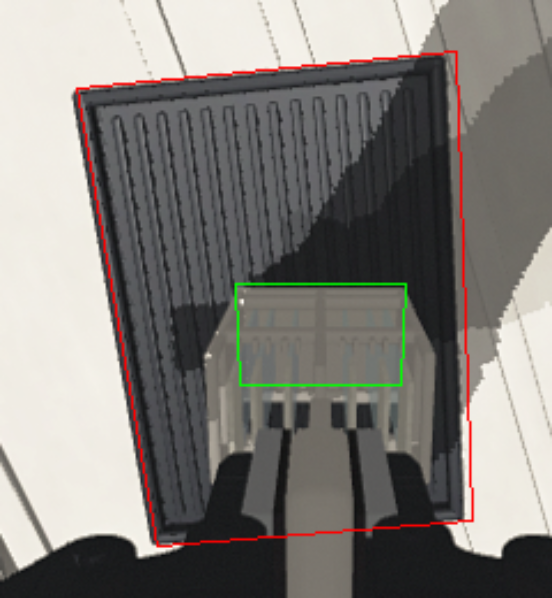

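The overlay matches the mat to about 3 mm, and the rack hangs level, 11 mm off the mat's centre across. I'll lower it under force feedback.

```bash
python3 - <<'E'
from h import *
q=down(-18.9)
movel([0.566,-0.252,0.137],q,speed=0.05); pause(.2)
rd=lambda: np.mean([read_ft_force()[2] for _ in range(6)])
f0=rd();print('f0',f0)
z=0.137
while z>0.127:
    z-=0.001; movel([0.566,-0.252,z],q,speed=0.02); pause(.05); f=rd(); print(round(z,4),round(f,2),round(float(read_eef_pos()[2]),4))
    if f-f0>3: break
save('side','s9.png');save('wrist','w9.png');save('scene','c9.png');print(read_time_s(),read_finger_gap())
E
python3 - <<'E'
import cv2,numpy as np
r=[cv2.imread(f'pics/{k}9.png') for k in 'wsc']
cv2.imwrite('pics/v9.png',np.hstack([cv2.resize(r[2][190:290,250:383],(400,300)),cv2.resize(r[1][130:230,220:353],(400,300))]))
E
```

```text
f0 -0.5347093264372949
0.136 -1.5 0.136
0.135 0.42 0.1349
0.134 -0.16 0.1339
0.133 -1.02 0.1329
0.132 -1.3 0.132
0.131 -0.92 0.131
0.13 6.66 0.131
20.6583 0.011570972777840572
```

View pics/v9.png

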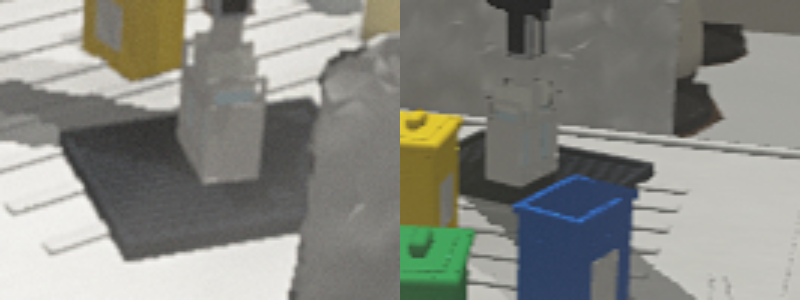

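Contact came at z = 0.131, as predicted for the ribs, with 6.7 N of press, so the rack is resting on the mat. I'll release it now.

```bash
python3 - <<'E'
from h import *
q=down(-18.9)
movel([0.566,-0.252,0.1308],q,speed=0.02)
print(read_ft_force()[2])
move_gripper(0.03); move_gripper(0.06); pause(.2)
print(read_finger_gap(),read_ft_force())
movel([0.566,-0.252,0.26],q,speed=0.1); pause(.3)
P=camera_params('wrist');im=save('wrist','w10.png');save('side','s10.png');save('scene','c10.png');print(read_time_s())
for o in ['slide_rack','drying_mat']: print(o,[(np.round(d['at'],1),round(d['confidence'],2),np.round(onz(P,d['at'],0.008 if o[0]=='s' else 0),3)) for d in tip_of('wrist',o)])
for n in ['side','scene']:
  P=camera_params(n)
  for o in ['blue_jar','green_jar','yellow_jar']: print(n,o,[(np.round(d['at'],1),round(d['confidence'],2),np.round(onz(P,d['at'],0),3)) for d in tip_of(n,o)][:1])
r=[cv2.imread(f'pics/{k}10.png') for k in 'wsc']
cv2.imwrite('pics/v10.png',np.vstack([np.hstack([cv2.resize(r[0],(400,300)),cv2.resize(r[1][100:250,160:360],(400,300))]),np.hstack([cv2.resize(r[2][140:290,200:400],(400,300)),cv2.resize(r[0][60:240,140:380],(400,300))])]))
E
```

```text
2.5719904413330146
0.05999725470596132 [-0.67256435 -0.13185816 -0.15897756]
23.7167
slide_rack [(array([259.8, 156.5]), 0.59, array([ 0.569, -0.252,  0.008]))]
drying_mat []
side blue_jar [(array([278.7, 235.1]), 0.6, array([ 0.462, -0.02 ,  0.   ]))]
side green_jar [(array([227.4, 264.9]), 0.94, array([0.518, 0.119, 0.   ]))]
side yellow_jar [(array([226.8, 208.4]), 0.91, array([ 0.608, -0.115,  0.   ]))]
scene blue_jar [(array([218., 207.]), 0.65, array([ 0.463, -0.009,  0.   ]))]
scene green_jar [(array([219.2, 183.7]), 0.6, array([0.519, 0.106, 0.   ]))]
scene yellow_jar [(array([293.3, 210.4]), 0.62, array([ 0.602, -0.104,  0.   ]))]
```

View pics/v10.png

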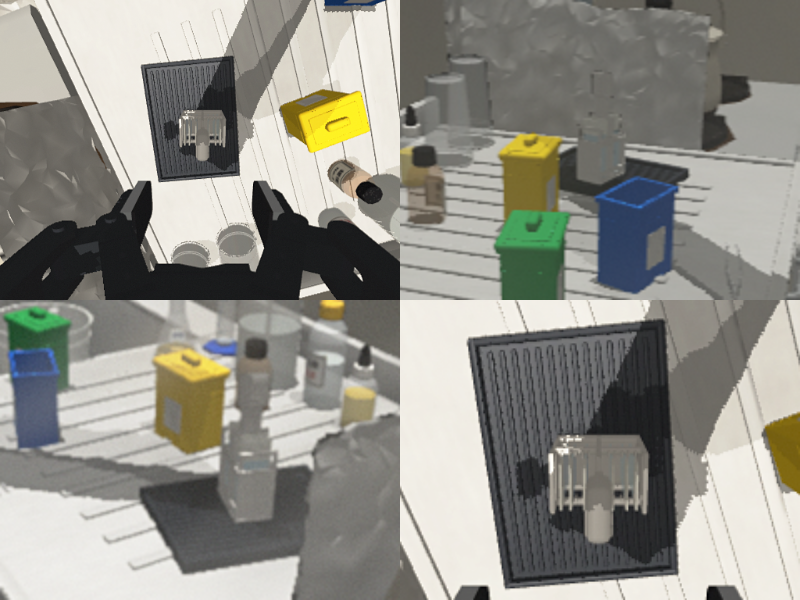

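The rack stands upright inside the rim, all the jars are where they were, and the gripper is clear of everything.

```bash
python3 -c "
from bench import *
sign_off();print(read_time_s())"
```

```text
the job is handed in; nothing more can be done
the job is handed in; nothing more can be done
```

The slide rack is standing upright on the drying mat, and I handed the job in at about 24 s of the 48 s allowed. No verdict was reported.

- **Lift:** I gripped the tab with 25 N and drew the rack straight up in stages. The wrist force stayed near 1 N, the rack's weight alone, and in the pictures the blue jar stayed standing where it was.
- **Set-down:** I lowered the rack onto the mat in 1 mm steps. Contact came at the height expected for the ribs, with a press of about 7 N, eased to about 2.6 N, and I opened the fingers only then.
- **Last checks:** The pictures show the rack upright inside the rim, about 2 mm along and 11 mm across from the mat's centre. By eye all three jars are upright and unmoved, and the gripper is clear of everything.
- **Disagreement:** The networks' jar positions differ from their first readings by 4 to 5 mm for the blue jar, and by up to about 16 mm for the lidded ones. The change differs between the two cameras, and the pictures show no movement, so I took it as detection noise.
- **Missed check:** The mat was not detected in the final wrist picture, so its position rests on the earlier measurement, which matched the overlay to about 3 mm.

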